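# Nip up the loose flux can and set it aside

## Task

Two identical metal flux cans stand in low locating frames on the welding bench; one has a loose screw cap, seen by its grip bar standing askew instead of along the can's long side. Test-twist that cap clockwise until it is fully closed while its can still stands in its frame, then lift that can into the open tray and set it down gently, upright on the tray's floor and released. Leave the tight-capped can standing where it is.

Things in the scene. Friction and masses are not known exactly. Their poses are not given: they have to be found in the camera images.
- loose_can: the loose-capped can, upright; metal box 96 (its x) x 64 (its y) x 100 mm tall, under 0.75 kg. Origin: centre of underside, z up. On top, centred, a black cap, diameter 52 mm, to 119 mm above the origin; on it an upright steel grip bar 46 long, 18 wide, from 119 to 150 mm: pinch it from above across the 18 mm; the same grip turns the cap and lifts the can. Closed, the bar lies along the can's x.
- loose_cap (a joint): angle of cap and bar from closed, rad: 0 = closed, a hard stop; positive = unscrewed, counter-clockwise from above: bar heading = can's yaw + angle. Starts at 0.6 to 1.0. Light friction (0.01 N m); it does not rise or sink as it turns and stays where left. The can's underside rests on the bench inside a fixed steel frame, 12 mm high, 2 mm play all round, which keeps the can from turning: lift it straight out.
- tight_can: the other can, same sizes, look and origin, but its cap is tight and cannot turn: its grip bar lies along the can's long side. Not to be moved.
- tray: grey open tray fixed on the bench, empty, 250 mm along its x, 210 mm along its y, walls 5 mm thick and 40 mm high, floor 5 mm thick. Origin: centre of underside, z up. The can goes near its middle, at any heading.
Things that resemble listed ones, but are neither listed nor needed, are in the scene too. What is shaped like the loose_can but blue is not meant.

How it is judged:
On the way:
1. the loose cap is twisted closed (within 10 degrees) while its can still stands on the bench in its frame (value of joint loose_cap below 0.175 rad and height (world z) of loose_can below 0.006 m and angle between loose_can's own z axis and vertical below 0.1 rad), for 0.2 s.
At the end, for the whole second after the job is handed in: The can that had the loose cap stands upright (within 6 degrees), released and at rest on the tray's floor, inside its walls, its cap closed to within 10 degrees; the tight-capped can still stands within 20 mm of where it was (z of loose_can in the frame of tray between 0.002 and 0.012 m and x of loose_can in the frame of tray between -0.09 and 0.09 m and y of loose_can in the frame of tray between -0.075 and 0.075 m and angle between each of loose_can, tight_can's own z axis and vertical below 0.1 rad and value of joint loose_cap below 0.175 rad and linear speed of loose_can below 0.02 m/s and distance of tight_can from where it was at the start of the episode below 0.02 m); the robot touches nothing.
It fails at once if the tight-capped can is moved more than 20 mm or tipped (distance of tight_can from where it was at the start of the episode above 0.02 m or angle between tight_can's own z axis and vertical above 0.17 rad).
It fails at once if the loose-capped can is tipped over (more than 40 degrees) (angle between loose_can's own z axis and vertical above 0.7 rad).
It fails at once if the can is dropped: it falls free by more than about 15 mm (contact force between the fingers and loose_can below 0.2 N and linear speed of loose_can above 0.5 m/s).
It also fails if it takes over 43 s, if anything falls off the work surface, if the arm or the gripper's body presses on something with over 40 N, if the wrist force passes 120 N, or if a joint passes its speed limit or range.

## Robot

A 6-joint arm with a two-finger parallel gripper is mounted at the origin on the work surface. World frame = base frame: x ahead of the robot, y to its left, z up, the work surface at z = 0. Lengths are in m, angles in rad, forces in N, time in s.
With the tool pointing down it reaches from about 0.3 to 0.775 m from the base axis. Payload 14.6 kg.
Tool frame: the origin (TCP) lies midway between the tips of the shut fingers; the grasp point (between the pads) lies 19 mm behind it (ctrl.grip_depth is the z of the grasp point in the tool frame, in m); z points along the fingers, y is the line along which they close (so a half turn about z gives the same grasp; the last joint's range is limited). The gripper opens to 94 mm and grips with 3 to 60 N. Pads are 16 mm wide; open, the fingers measure 119 mm over their backs; the gripper's body (75 mm by 177 mm) begins 78 mm behind the grasp point.
Start: joints at [-1.37, 0.3, 1.521, -0, 1.321, -0.067], TCP at [0.146, -0.53, 0.182] pointing down, gripper open.
Joint ranges: [-3.03, 3.03], [-0.79, 2.21], [0.23, 2.52], [-1.04, 4.18], [0, 3.07], [-2.55, 2.55]. Speed limits (rad/s): [2.22, 2.22, 2.57, 3.14, 3.14, 3.14].

## Interface

Orientations are given as [roll, pitch, yaw] about the fixed x, y, z axes, in that order (R = Rz(yaw) Ry(pitch) Rx(roll)).
In Python, from station import ctrl gives the robot as it stands. The module is installed in compiled form; this text tells all that it offers.
- The arm moves only by the tool carry_out, never from a script. Its argument "commands" is a list of rows, each a list of 3 entries, a list of its own where there are three numbers: the closure, from 0 (fully open) to 1 (shut), then the shift along the tool's x, y, z in mm, then the turn, a rotation vector about the tool's x, y, z in rad. In form: [[gripper, [tx, ty, tz], [wx, wy, wz]], ...]. A call has 1 to 10 rows; each row shifts and turns the commanded pose from where the row before left it, along the tool's axes as they then stand; what a row does not reach is not made up. A row lasts 1/8 s, in which the tool goes at most 62.5 mm and 10.7 degrees, less where a joint would pass 70% of its speed; a pose out of reach is approached as far as the arm can. A call with a gripper value outside its range is refused whole. The fingers move at their own pace and stop on an object; "squeeze" is the grip in N (left out, the last holds). Time passes only in rows, so rows that do not move let the fingers close. It gives the time, the measured TCP pose, the force, the opening and the grip force at its end, in the units of the state.
- ctrl.get_obs(): the state, without advancing time (a new reading comes with each control period).
- ctrl.camera(name): name is "side" or "top" or "wrist"; returns a dict with "img" (480x640x3 uint8, blue, green, red), "camera_matrix" (3x3 intrinsics, pixels), "rvec" (rotation vector, rad) and "tvec" (3), from world to camera coordinates, as OpenCV has them. Camera axes: x right, y down, z forward; pixel columns grow to the right and rows downward; lengths in m; the calibration is good to about 2 mm. A picture is of the moment at which its call begins. There is no depth.
- ctrl.hand_in(): hands the job in; it is judged then, once.
Trained networks look in the newest picture that a camera, given by its name, has taken for a name from the list of things; names that differ only in an ending like _2 or _b are one class to them, and where a whole thing is asked for, a point or a joint stands for the part that bears it (a point fixed in the world has none). Each returns a list of dicts, best first, with "score" (0 to 1); they miss things now and then, are a little off and sometimes report something else, mostly with a low value. They report only what shows in the picture. A call takes as long as a camera call. They do not tell look-alikes from the thing itself.
- ctrl.outline_of(thing, camera): "region" (480x640 bool, what is visible of it).
- ctrl.place_of(thing, camera): "at" ([x, y, z] in m, in world coordinates, good to about 4 mm: a listed point, or the origin of a listed thing).
The state is a dict: "time_s": time; "qpos": joint angles; "joint_vel": joint speeds; "tau": joint torques, N m; "ee_pos": TCP position; "eef_rot": TCP orientation; "force": force on the tool from outside, world axes, zero at the start; "moment": the same for the moment, N m; "grip_width": finger opening in m; "grip_force": force on a finger pad.
Only numpy, scipy, OpenCV 4.12 (cv2) and the standard library are available. Lean on these libraries where they do the work, as an engineer would, in place of code of your own. Each camera call takes 0.05 s, during which the arm holds its last target. There are 200 camera calls.

## Working session

There is one attempt and no reset: what is moved stays moved. The work goes in short steps, Python scripts to look and compute and a tool call to move; the robot and the scene stay as the last step left them, time stands still between calls to the robot, and variables do not carry over. Pictures are saved under pics/ and viewed, at most 10 in all, crops included, and the job is handed in when it is done.

Besides the shell and the picture viewer there is one more tool, called after ">>>" as name(argument=value, ...), one argument or row to a line, values as JSON. carry_out: Moves the arm, as the interface text tells. Its arguments: {"type":"object","properties":{"commands":{"type":"array","items":{"type":"array"}},"squeeze":{"type":"number"}},"required":["commands"]}

```bash
mkdir -p pics; cat > h.py <<'E'
import numpy as np,cv2
from station import ctrl
def pix(c,p):
    return cv2.projectPoints(np.array(p,float).reshape(-1,3),c["rvec"],c["tvec"],c["camera_matrix"],None)[0].reshape(-1,2)
def ray(c,uv,z):
    R=cv2.Rodrigues(c["rvec"])[0];C=-R.T@np.ravel(c["tvec"])
    d=R.T@np.linalg.inv(c["camera_matrix"])@np.array([uv[0],uv[1],1.])
    return C+d*(z-C[2])/d[2]
E
python3 - <<'E'
from h import *
for n in ["top","side"]:
    c=ctrl.camera(n);cv2.imwrite(f"pics/{n}0.png",c["img"])
    for t in ["loose_can","tight_can","tray"]:
        for r in ctrl.place_of(t,n): print(n,t,round(r["score"],2),np.round(r["at"],3),pix(c,r["at"]).round())
o=ctrl.get_obs();print(o["time_s"],o["eef_rot"],ctrl.grip_depth)
E
```

```text
top loose_can 0.84 [0.52  0.269 0.002] [[227. 190.]]
top loose_can 0.58 [ 0.502  0.415 -0.   ] [[170. 196.]]
top loose_can 0.56 [0.246 0.286 0.002] [[218. 296.]]
top tight_can 0.86 [ 0.531 -0.333  0.003] [[459. 189.]]
top tray 0.96 [0.528 0.002 0.002] [[330. 188.]]
top tray 0.66 [ 0.53  -0.335  0.004] [[460. 189.]]
side loose_can 0.85 [ 0.526  0.267 -0.001] [[316. 179.]]
side loose_can 0.45 [0.503 0.412 0.002] [[284. 152.]]
side tight_can 0.61 [ 0.53  -0.331  0.002] [[451. 332.]]
side tray 0.83 [ 0.538  0.003 -0.003] [[372. 237.]]
0.4 [-3.14143898e+00 -2.67729224e-05  2.67758428e-01] -0.0188
```

View pics/top0.png

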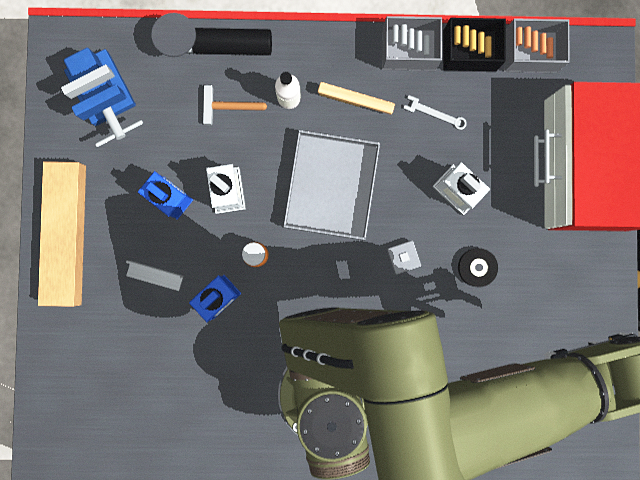

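```bash
python3 - <<'E'
import cv2,numpy as np
i=cv2.imread("pics/top0.png")
a=cv2.resize(i[130:250,140:270],(400,369),interpolation=cv2.INTER_CUBIC)
b=cv2.resize(i[130:250,400:530],(400,369),interpolation=cv2.INTER_CUBIC)
cv2.imwrite("pics/crop0.png",np.hstack([a,b]))
E
```

```text
(no output)
```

View pics/crop0.png

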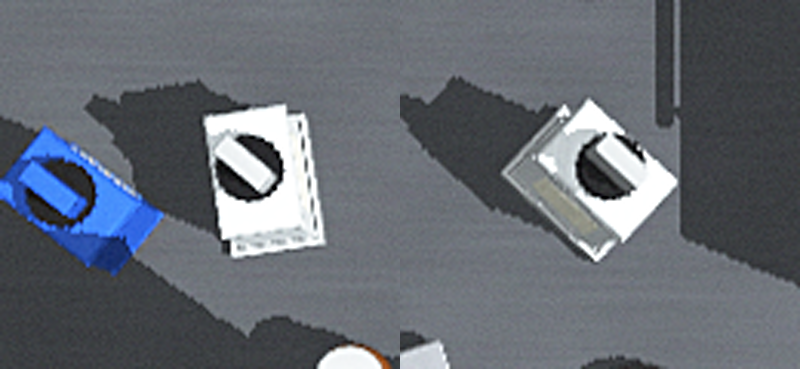

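The top picture shows three candidates. The white can at (225,188) has its bar about 45° askew from its long side, so it is the loose one. The white can at (463,188) has its bar along its long side, so it is tight. The cans at (165,195) and (214,299) are blue, so they're not meant. The crop confirms this. I'm approaching (0.52, 0.268).

>>> carry_out(
  commands=[
    [0, [0, 0, -60], [0, 0, 0]],
    [0, [0, 0, -60], [0, 0, 0]],
    [0, [36, -42, 0], [0, 0, 0]],
    [0, [36, -42, 0], [0, 0, 0]],
    [0, [36, -42, 0], [0, 0, 0]],
    [0, [36, -42, 0], [0, 0, 0]],
    [0, [36, -42, 0], [0, 0, 0]],
    [0, [36, -42, 0], [0, 0, 0]],
    [0, [36, -42, 0], [0, 0, 0]],
    [0, [36, -42, 0], [0, 0, 0]],
  ],
)

```text
time_s: 1.65
ee_pos: [0.3347, -0.1284, 0.3027]
eef_rot: [3.141, -0.001, 0.267]
force: [0.5, -0.6, 0.8]
grip_width: 0.094
grip_force: 0.0
```

>>> carry_out(
  commands=[
    [0, [36, -42, 0], [0, 0, 0]],
    [0, [36, -42, 0], [0, 0, 0]],
    [0, [36, -42, 0], [0, 0, 0]],
    [0, [36, -42, 0], [0, 0, 0]],
    [0, [36, -42, 0], [0, 0, 0]],
    [0, [36, -42, 0], [0, 0, 0]],
    [0, [36, -42, 0], [0, 0, -0.18]],
    [0, [0, 0, 0], [0, 0, -0.18]],
    [0, [0, 0, 0], [0, 0, -0.18]],
    [0, [0, 0, 0], [0, 0, 0]],
  ],
)

```text
time_s: 2.9
ee_pos: [0.4995, 0.2201, 0.3024]
eef_rot: [-3.141, 0.0, 0.807]
force: [-1.4, 0.1, -1.3]
grip_width: 0.094
grip_force: 0.0
```

```bash
python3 - <<'E'
from h import *
c=ctrl.camera("wrist");cv2.imwrite("pics/w0.png",c["img"])
for r in ctrl.place_of("loose_can","wrist"): print(round(r["score"],2),np.round(r["at"],3),pix(c,r["at"]).round())
o=ctrl.get_obs();print(o["time_s"],o["ee_pos"],o["eef_rot"],o["qpos"])
E
```

```text
0.91 [0.244 0.282 0.   ] [[173. 286.]]
0.89 [ 0.498  0.411 -0.004] [[223.  93.]]
0.82 [ 0.522  0.268 -0.005] [[312. 161.]]
3.0 [0.49956938 0.21995166 0.30251078] [ 3.14153998e+00 -1.20729518e-04  8.03304235e-01] [3.47638220e-01 2.30291215e-01 1.33415010e+00 5.83000394e-06
 1.57701975e+00 1.11513035e+00]
```

View pics/w0.png

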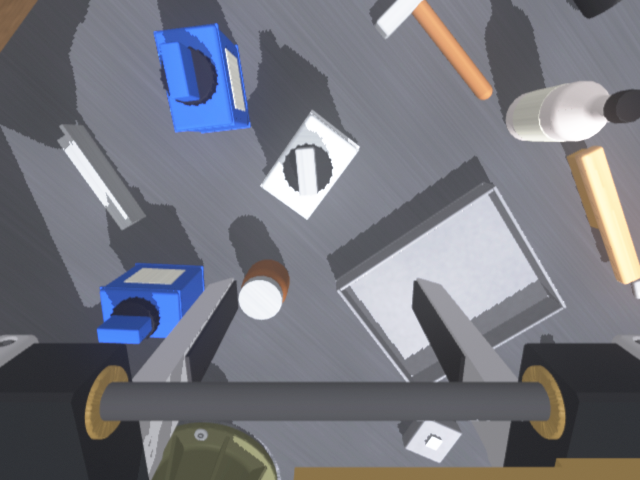

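The wrist picture shows the loose can at (312,165), with its long side running (312,112)→(263,185) and its bar near (306,170), pointing almost straight up. I'll enlarge it to get the bar's pose.

```bash
python3 - <<'E'
import cv2
i=cv2.imread("pics/w0.png")[100:225,255:365]
cv2.imwrite("pics/crop1.png",cv2.resize(i,None,fx=4.8,fy=4.8,interpolation=cv2.INTER_CUBIC))
E
```

```text
(no output)
```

View pics/crop1.png

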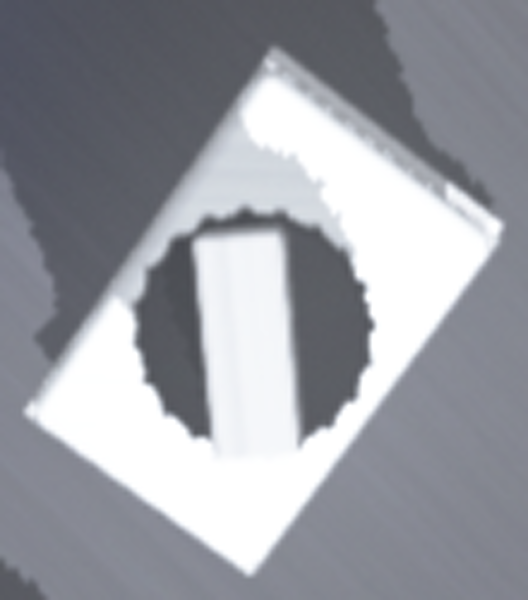

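```bash
python3 - <<'E'
from h import *
c=ctrl.camera("wrist")
f=lambda q,z:np.array([ray(c,(255+u/4.8,100+v/4.8),z)[:2] for u,v in q])
b=f([(194,234),(283,230),(300,450),(215,455)],.15)
k=f([(258,78),(499,240),(250,575),(27,410)],.1)
for q in (b,k):
    # heading of the long edges
    d=(q[0]-q[3])+(q[1]-q[2]); print(q.mean(0).round(4),np.arctan2(d[1],d[0]).round(3),[np.linalg.norm(q[i]-q[i-1]).round(4) for i in range(4)])
ctr=b.mean(0);o=ctrl.get_obs();y=o["eef_rot"][2];d=ctr-o["ee_pos"][:2]
print(o["ee_pos"],y,"tool shift mm",1e3*(d@[np.cos(y),np.sin(y)]),1e3*(d@[np.sin(y),-np.cos(y)]))
E
```

```text
[0.5219 0.2679] 0.877 [np.float64(0.0439), np.float64(0.0176), np.float64(0.0436), np.float64(0.0174)]
[0.5205 0.2671] 0.163 [np.float64(0.0909), np.float64(0.0641), np.float64(0.0961), np.float64(0.0644)]
[0.49957286 0.21993484 0.30256908] 0.8038445100901954 tool shift mm 49.98833841616668 -17.212722576479642
```

>>> carry_out(
  commands=[
    [0, [50, -17, 0], [0, 0, -0.073]],
    [0, [0, 0, 50], [0, 0, 0]],
    [0, [0, 0, 50], [0, 0, 0]],
    [0.5, [0, 0, 40], [0, 0, 0]],
    [0.5, [0, 0, 25], [0, 0, 0]],
    [0.5, [0, 0, 13], [0, 0, 0]],
    [0.5, [0, 0, 0], [0, 0, 0]],
  ],
)

```text
time_s: 3.92
ee_pos: [0.5218, 0.2678, 0.1243]
eef_rot: [-3.141, 0.001, 0.88]
force: [-0.6, 0.2, -0.2]
grip_width: 0.0572
grip_force: 0.0
```

>>> carry_out(
  commands=[
    [1, [0, 0, 0], [0, 0, 0]],
    [1, [0, 0, 0], [0, 0, 0]],
    [1, [0, 0, 0], [0, 0, 0]],
    [1, [0, 0, 0], [0, 0, 0]],
    [1, [0, 0, 0], [0, 0, 0]],
  ],
  squeeze=20,
)

```text
time_s: 4.55
ee_pos: [0.5217, 0.2681, 0.1247]
eef_rot: [-3.141, -0.0, 0.881]
force: [-1.8, 0.5, 2.3]
grip_width: 0.0175
grip_force: 20.0
```

>>> carry_out(
  commands=[
    [1, [0, 0, 0], [0, 0, 0.1]],
    [1, [0, 0, 0], [0, 0, 0.12]],
    [1, [0, 0, 0], [0, 0, 0.12]],
    [1, [0, 0, 0], [0, 0, 0.12]],
    [1, [0, 0, 0], [0, 0, 0.1]],
    [1, [0, 0, 0], [0, 0, 0.06]],
    [1, [0, 0, 0], [0, 0, 0]],
  ],
  squeeze=45,
)

```text
time_s: 5.42
ee_pos: [0.5218, 0.268, 0.1245]
eef_rot: [-3.142, 0.0, 0.261]
force: [-1.6, 0.7, 1.1]
grip_width: 0.0165
grip_force: 45.0
```

```bash
python3 -c "
from h import *
o=ctrl.get_obs();print(o['moment'],o['force'],o['eef_rot'],o['grip_width'])"
```

```text
[ 0.05236327  0.30632371 -0.03840621] [-1.57970739  0.69952344  1.09171684] [-3.14156370e+00  1.49250888e-04  2.61248775e-01] 0.016512574987726496
```

Now I'll turn slowly until the stop shows up in the moment.

>>> carry_out(
  commands=[
    [1, [0, 0, 0], [0, 0, 0.05]],
    [1, [0, 0, 0], [0, 0, 0.04]],
    [1, [0, 0, 0], [0, 0, 0]],
  ],
)

```text
time_s: 5.8
ee_pos: [0.5218, 0.2679, 0.1244]
eef_rot: [3.142, 0.0, 0.172]
force: [-2.0, 0.6, 1.6]
grip_width: 0.0165
grip_force: 45.0
```

```bash
python3 -c "
from h import *
o=ctrl.get_obs();print(o['moment'],o['force'],o['eef_rot'],o['grip_width'])"
```

```text
[-0.00300099  0.33659935 -0.01623651] [-1.99909759  0.56107236  1.55229174] [3.14153650e+00 2.10166305e-04 1.72312682e-01] 0.016475467040524133
```

>>> carry_out(
  commands=[
    [1, [0, 0, 0], [0, 0, 0.03]],
    [1, [0, 0, 0], [0, 0, 0.03]],
    [1, [0, 0, 0], [0, 0, 0]],
  ],
)

```text
time_s: 6.18
ee_pos: [0.522, 0.2679, 0.1244]
eef_rot: [3.141, -0.0, 0.11]
force: [-0.5, -0.1, 0.3]
grip_width: 0.0163
grip_force: 45.1
```

```bash
python3 -c "
from h import *
o=ctrl.get_obs();print(o['moment'],o['force'],o['eef_rot'],o['grip_width'])"
```

```text
[-0.00264332 -0.09732168  0.1058618 ] [-0.47570216 -0.1039319   0.25855968] [ 3.14147401e+00 -2.48360488e-04  1.10492846e-01] 0.016272598009306978
```

>>> carry_out(
  commands=[
    [1, [0, 0, 0], [0, 0, 0.03]],
    [1, [0, 0, 0], [0, 0, 0.02]],
    [1, [0, 0, 0], [0, 0, 0]],
  ],
)

```text
time_s: 6.55
ee_pos: [0.5219, 0.2679, 0.1245]
eef_rot: [3.142, -0.0, 0.061]
force: [1.3, -0.4, -0.8]
grip_width: 0.0163
grip_force: 45.9
```

```bash
python3 -c "
from h import *
o=ctrl.get_obs();print(o['moment'],o['force'],o['eef_rot'],o['grip_width'])
c=ctrl.camera('top');i=c['img'][150:230,180:290]
cv2.imwrite('pics/top1.png',cv2.resize(i,None,fx=6,fy=6,interpolation=cv2.INTER_CUBIC))"
```

```text
[-0.07965766 -0.25895514  0.42165424] [ 1.33153736 -0.35427886 -0.82155459] [ 3.14151865e+00 -1.90142524e-04  6.06402243e-02] 0.0163075769992821
```

View pics/top1.png

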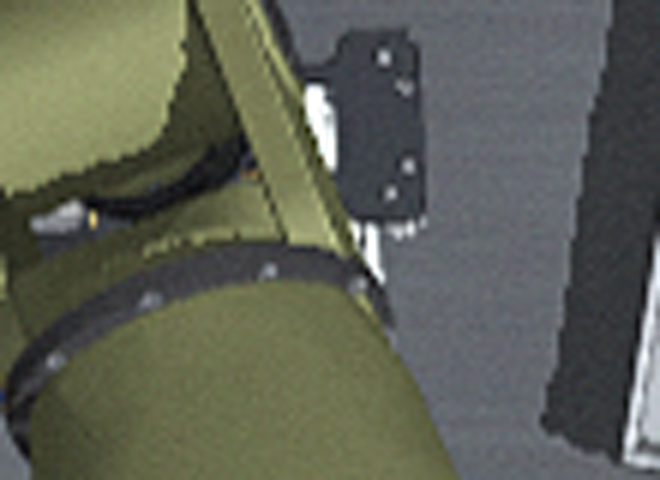

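The picture shows the arm covering most of the can at (340,150), with nothing amiss. The moment of +0.42 N m about z means the stop is reached. I'll ease off slightly, so the can is free in its frame, and lift.

>>> carry_out(
  commands=[
    [1, [0, 0, 0], [0, 0, -0.04]],
    [1, [0, 0, 0], [0, 0, 0]],
    [1, [0, 0, -5], [0, 0, 0]],
    [1, [0, 0, -10], [0, 0, 0]],
    [1, [0, 0, -15], [0, 0, 0]],
    [1, [0, 0, -20], [0, 0, 0]],
    [1, [0, 0, -25], [0, 0, 0]],
    [1, [0, 0, -20], [0, 0, 0]],
    [1, [0, 0, 0], [0, 0, 0]],
  ],
)

```text
time_s: 7.72
ee_pos: [0.5224, 0.2682, 0.2217]
eef_rot: [-3.14, -0.004, 0.101]
force: [-0.4, -0.5, -6.1]
grip_width: 0.0165
grip_force: 45.0
```

```bash
python3 -c "
from h import *
o=ctrl.get_obs();print(o['moment'],o['force'],o['eef_rot'],o['grip_width'])
c=ctrl.camera('side');cv2.imwrite('pics/s1.png',c['img'])
for r in ctrl.place_of('loose_can','side')+ctrl.place_of('tray','side'): print(r['score'],r['at'])"
```

```text
[-0.03931907 -0.05613953  0.00263465] [-0.42372427 -0.51599861 -6.07961767] [-3.14032444 -0.00356119  0.10063524] 0.016457238459766498
0.97 [0.5014, 0.4129, -0.0002]
0.91 [0.2457, 0.2888, -0.0019]
0.74 [0.5229, 0.2694, 0.094]
0.58 [0.5355, 0.0014, -0.0003]
```

View pics/s1.png

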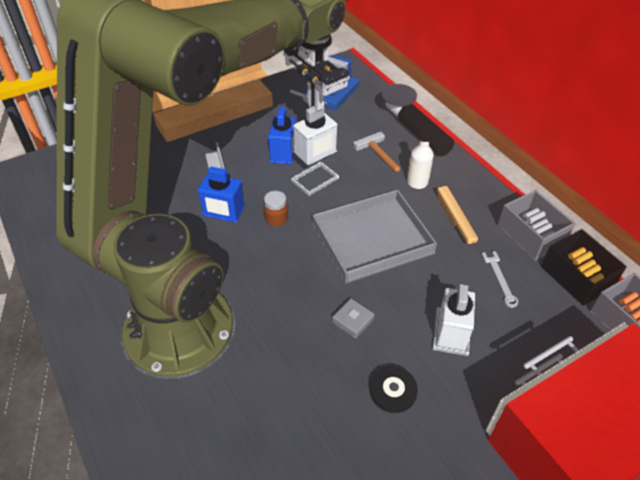

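The side picture shows the can lifted upright at (315,138), with its frame empty at (315,178) and the tray clear at (375,237). Next I move it over the tray.

>>> carry_out(
  commands=[
    [1, [-1, 15, 0], [0, 0, 0]],
    [1, [-2, 30, 0], [0, 0, 0]],
    [1, [-3, 40, 0], [0, 0, 0]],
    [1, [-3, 45, 0], [0, 0, 0]],
    [1, [-3, 45, 0], [0, 0, 0]],
    [1, [-3, 40, 0], [0, 0, 0]],
    [1, [-2, 30, 0], [0, 0, 0]],
    [1, [-1, 15, 0], [0, 0, 0]],
    [1, [-1, 6, 0], [0, 0, 0]],
    [1, [0, 0, 0], [0, 0, 0]],
  ],
)

```text
time_s: 9.12
ee_pos: [0.5296, 0.0017, 0.2193]
eef_rot: [-3.141, 0.0, 0.101]
force: [0.3, 1.3, -5.7]
grip_width: 0.017
grip_force: 45.0
```

>>> carry_out(
  commands=[
    [1, [0, 0, 20], [0, 0, 0]],
    [1, [0, 0, 25], [0, 0, 0]],
    [1, [0, 0, 20], [0, 0, 0]],
    [1, [0, 0, 12], [0, 0, 0]],
    [1, [0, 0, 7], [0, 0, 0]],
    [1, [0, 0, 4], [0, 0, 0]],
    [1, [0, 0, 2], [0, 0, 0]],
    [1, [0, 0, 0], [0, 0, 0]],
  ],
)

```text
time_s: 10.12
ee_pos: [0.53, 0.0014, 0.1299]
eef_rot: [3.141, -0.001, 0.101]
force: [0.4, -0.0, -4.1]
grip_width: 0.0164
grip_force: 45.0
```

Partial contact, so I lower it in small steps.

>>> carry_out(
  commands=[
    [1, [0, 0, 0.6], [0, 0, 0]],
    [1, [0, 0, 0.6], [0, 0, 0]],
    [1, [0, 0, 0], [0, 0, 0]],
  ],
)

```text
time_s: 10.5
ee_pos: [0.5305, 0.0015, 0.1295]
eef_rot: [3.142, -0.003, 0.101]
force: [0.0, 2.5, 7.1]
grip_width: 0.0165
grip_force: 45.0
```

>>> carry_out(
  commands=[
    [1, [0, 0, -0.5], [0, 0, 0]],
    [0.5, [0, 0, 0], [0, 0, 0]],
    [0.5, [0, 0, 0], [0, 0, 0]],
    [0.5, [0, 0, 0], [0, 0, 0]],
    [0.5, [0, 0, -10], [0, 0, 0]],
    [0.5, [0, 0, -30], [0, 0, 0]],
    [0.5, [0, 0, -50], [0, 0, 0]],
    [0.5, [0, 0, -50], [0, 0, 0]],
    [0.5, [0, 0, -30], [0, 0, 0]],
    [0.5, [0, 0, 0], [0, 0, 0]],
  ],
)

```text
time_s: 11.75
ee_pos: [0.5303, 0.0013, 0.3014]
eef_rot: [3.141, -0.004, 0.101]
force: [0.3, -0.4, -0.5]
grip_width: 0.0468
grip_force: 0.0
```

```bash
python3 -c "
from h import *
c=ctrl.camera('wrist');cv2.imwrite('pics/w2.png',c['img'])
c=ctrl.camera('side')
for r in ctrl.place_of('loose_can','side')+ctrl.place_of('tray','side'): print(r['score'],r['at'])
print(ctrl.get_obs()['ee_pos'],ctrl.get_obs()['time_s'])"
```

```text
0.9 [0.4992, 0.409, 0.0006]
0.63 [0.5321, 0.0056, 0.0005]
0.64 [0.5371, -0.0017, -0.0005]
[0.52933444 0.00138148 0.29758972] 11.95
```

View pics/w2.png

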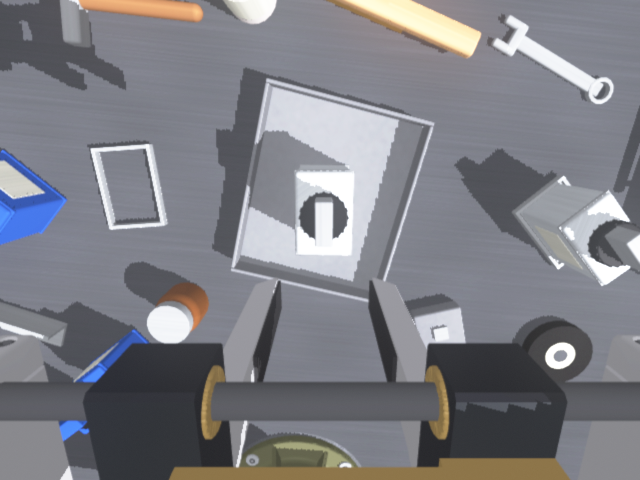

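The can stands upright in the tray at (324,212), released, with its bar along its long side. The tight can at (580,230) hasn't moved.

```bash
python3 -c "
from station import ctrl
print(ctrl.hand_in())"
```

```text
the job is handed in; nothing more can be done
None
```

I twisted the loose cap closed with its can still in its frame, set the can upright and released near the middle of the tray, left the tight can where it was, and handed the job in at about 12 s; no verdict came back.

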